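# Gauge the heater blocks and load the one that fits

## Task

Two of the three aluminium blocks in the rack have a reducer left deep in the bore: find the one that is open by trying the pin gauge gently in the bores, without forcing it, until it goes fully home with its shoulder on the block. Put the gauge back upright in its stand, and stand the block it fits in the heater bay, between the cheeks and down on the floor; leave the other two in their pockets and do not push or knock over the things round about.

Things in the scene. Friction and masses are not known exactly. Their poses are not given: they have to be found in the camera images.
- block_a_mid (a point): One of three bare aluminium blocks, alike outside: 34 (x) x 48 (y) x 55 mm high (z), 190 to 290 g, loose, bored down its middle. The bore is 16 mm wide at the top; in one of the three it is open 47 mm deep, in the other two a reducer sleeve sits 16 mm below the top and stops the gauge there. Point: the block's centre, on the bore axis, 27.5 mm above its underside.
- block_b_mid (a point): One of three bare aluminium blocks, alike outside: 34 (x) x 48 (y) x 55 mm high (z), 190 to 290 g, loose, bored down its middle. The bore is 16 mm wide at the top; in one of the three it is open 47 mm deep, in the other two a reducer sleeve sits 16 mm below the top and stops the gauge there. Point: the block's centre, on the bore axis, 27.5 mm above its underside.
- block_c_mid (a point): One of three bare aluminium blocks, alike outside: 34 (x) x 48 (y) x 55 mm high (z), 190 to 290 g, loose, bored down its middle. The bore is 16 mm wide at the top; in one of the three it is open 47 mm deep, in the other two a reducer sleeve sits 16 mm below the top and stops the gauge there. Point: the block's centre, on the bore axis, 27.5 mm above its underside.
- gauge_grip (a point): Steel pin gauge, 91 mm long, 110 g, hanging upright in its stand by its shoulder. From the tip up: pin 14 mm in diameter, 45 mm long; shoulder 26 mm in diameter, 4 mm thick; ribbed dark handle 20 mm in diameter, 42 mm long. Home in a block, its shoulder lies on the block's top. Point: middle of the handle, 70 mm above the tip, 25 mm above the shoulder's underside; z from tip to handle.
- gauge_tip (a point): Centre of the tip of the same gauge, at the lower end of the pin, whose last 6 mm taper to 8 mm in diameter. The gauge is round and may be held at any yaw. It goes 45 mm deep when home, 16 mm deep where a reducer stops it. (A thin disc, open_bore_disc, lies out of sight at the bottom of the one open bore; its place is not given.)
- stand: Fixed grey plastic gauge stand, 56 x 56 mm, 50 mm high, on a 70 mm square foot, with a 20 mm hole down through its middle. Origin at the centre of its underside on the worktop, below the hole; z up.
- rack: Fixed white rack, 50 (x) x 206 (y) mm: pockets at y = -64, 0, 64 mm, the block in each has its axes along the rack's. Floor at z = 8 mm, lips to 13 mm along front and back. Dividers 10 mm thick, 30 mm deep (x), to z = 60 mm, stand 3 mm off the blocks' 48 mm ends, so there a block can be taken only across its 34 mm. Origin at the centre of its underside, on the worktop.
- bay_floor (a point): Fixed grey heater bay for one block: base 90 (x) x 66 (y) x 12 mm, two cheeks 42 mm apart in x, 12 mm thick, 40 mm long in y, rising 52 mm above the floor; open at both y ends. The block stands in it with its y along the bay's y, ends 4 mm proud of the cheeks, so there it can be held only across its 48 mm. Point: centre of the bay's floor, 12 mm above the worktop; z up.
- petri: Closed petri dish 56 mm in diameter, 14 mm high, a bystander. Origin at the centre of its underside.
- cover_box: Small cover glass box, 27 x 27 x 16 mm, a bystander. Origin at the centre of its underside.
- stain_jar: Stain jar with a screw cap, 53 mm in diameter, 100 mm high, a bystander. Origin at the centre of its underside.

How it is judged:
By the outcome, as a careful person would: the job done as asked, in the order asked, and still so for the second after the job is handed in, with the robot touching nothing.
It also fails if it takes over 72 s, if anything falls off the work surface, if the arm or the gripper's body presses on something with over 40 N, if the wrist force passes 120 N, or if a joint passes its speed limit or range.

## Robot

A 6-joint arm with a two-finger parallel gripper is mounted at the origin on a cart in front of the work surface, level with it; the furniture and walls round the work are solid. World frame = base frame: x ahead of the robot, y to its left, z up, the work surface at z = 0. Lengths are in m, angles in rad, forces in N, time in s.
With the tool pointing down it reaches from about 0.3 to 0.85 m from the base axis. Payload 5.4 kg.
Tool frame: the origin (TCP) lies on the mounting face of the last link; the fingertips stand 173 mm ahead of it and the grasp point (between the pads) lies arm.tcp_to_grasp ahead of it (arm.tcp_to_grasp is the distance from the TCP to the grasp point, in m); z points along the fingers, y is the line along which they close (so a half turn about z gives the same grasp; the last joint's range is limited). The gripper opens to 85 mm and grips with 20 to 120 N. Pads are 22 mm wide; open, the fingers measure 114 mm over their backs; the gripper's body (76 mm by 85 mm) begins 54 mm behind the grasp point. The pads swing forward as they close: fully open they stand 13 mm farther back than shut.
Start: joints at [1.064, 0.158, 1.597, -0, 1.386, -0.21], TCP at [0.168, 0.55, 0.405] pointing down, gripper open.
Joint ranges: [-2.91, 2.91], [-0.94, 2.29], [0.18, 2.7], [-1.29, 4.43], [0.17, 2.64], [-3, 3]. Speed limits (rad/s): [2.57, 2.57, 3.14, 3.14, 3.14, 3.14].

## Interface

Orientations are given as [roll, pitch, yaw] about the fixed x, y, z axes, in that order (R = Rz(yaw) Ry(pitch) Rx(roll)).
In Python, from plant import arm gives the robot as it stands.
- The arm moves only by the tool step_arm, never from a script. Its argument "commands" is a list of rows, each a list of 7 numbers: the closure, from 0 (fully open) to 1 (shut), then the shift along the world's x, y, z in cm, then the turn, a rotation vector about the world's x, y, z in rad. In form: [[fingers, tx, ty, tz, wx, wy, wz], ...]. A call has 1 to 10 rows; each row shifts and turns the commanded pose from where the row before left it; what a row does not reach is not made up. A row lasts 1/8 s, in which the tool goes at most 62.5 mm and 10.7 degrees, less where a joint would pass 70% of its speed; a pose out of reach is approached as far as the arm can. A call with a gripper value outside its range is refused whole. The fingers move at their own pace and stop on an object; "newtons" is the grip in N (left out, the last holds). Time passes only in rows, so rows that do not move let the fingers close. It gives the time, the measured TCP pose, the force, the opening and the grip force at its end, in the units of the state.
- arm.get_obs(): the state, without advancing time (a new reading comes with each control period).
- arm.read_camera(name): name is "scene" or "top" or "wrist"; returns a dict with "image" (400x640x3 uint8, red, green, blue), "fov_y" (degrees; the focal length in pixels is half the picture's height over the tangent of half this angle, whatever the lens; pixels are square), "cx", "cy" (the principal point, pixels), "T" (4x4, takes a point from camera to world coordinates); the wrist camera has in their place "T_tool_cam" (4x4, takes a point from camera to tool coordinates, whose origin is the TCP and whose axes are the flange's). Camera axes: x right, y up, looking along -z (the intrinsics and any distortion apply to the point x, -y, -z); pixel columns grow to the right and rows downward; lengths in m; the calibration is good to about 2 mm. A picture is of the moment at which its call begins: read the wrist's pose just before it. There is no depth.
- arm.finish_job(): hands the job in; it is judged then, once.
The state is a dict: "time_s": time; "joint_pos": joint angles; "dq": joint speeds; "joint_torque": joint torques, N m; "ee_pos": TCP position; "ee_rot": TCP orientation; "force": force on the tool from outside, world axes, zero at the start; "moment": the same for the moment, N m; "finger_gap": finger opening in m; "grasp_force": force on a finger pad.
Only numpy, scipy, OpenCV 4.12 (cv2) and the standard library are available. Lean on these libraries where they do the work, as an engineer would, in place of code of your own. Each camera call takes 0.05 s, during which the arm holds its last target. There are 200 camera calls.

## Working session

There is one attempt and no reset: what is moved stays moved. The work goes in short steps, Python scripts to look and compute and a tool call to move; the robot and the scene stay as the last step left them, time stands still between calls to the robot, and variables do not carry over. Pictures are saved under pics/ and viewed, at most 10 in all, crops included, and the job is handed in when it is done.

Besides the shell and the picture viewer there is one more tool, called after "Emit:" as name([rows], argument=value, ...), one row to a line, values as JSON. step_arm: Moves the arm, as the interface text tells. Its arguments: {"type":"object","properties":{"commands":{"type":"array","items":{"type":"array","items":{"type":"number"}}},"newtons":{"type":"number"}},"required":["commands"]}

```bash
ls; mkdir -p pics; cat > h.py <<'E'
import numpy as np, cv2
from plant import arm
from scipy.spatial.transform import Rotation as R
def cam(n):
    o=arm.get_obs(); c=arm.read_camera(n)
    if 'T' not in c:
        T=np.eye(4); T[:3,:3]=R.from_euler('xyz',o['ee_rot']).as_matrix(); T[:3,3]=o['ee_pos']; c['T']=T@c['T_tool_cam']
    c['f']=200/np.tan(np.radians(c['fov_y'])/2)
    return c
def dirs(c,u,v):
    d=np.array([(u-c['cx'])/c['f'],-(v-c['cy'])/c['f'],-1]); return c['T'][:3,3],c['T'][:3,:3]@d
def onz(c,u,v,z):
    p,d=dirs(c,u,v); return p+d*(z-p[2])/d[2]
def proj(c,P):
    q=np.linalg.inv(c['T'])@np.r_[P,1]; return np.array([c['cx']-c['f']*q[0]/q[2], c['cy']+c['f']*q[1]/q[2]])
def tri(c1,a,c2,b):
    p,d=dirs(c1,*a);q,e=dirs(c2,*b); s=np.linalg.lstsq(np.c_[d,-e],q-p,rcond=None)[0]
    x,y=p+d*s[0],q+e*s[1]; return (x+y)/2,np.linalg.norm(x-y)
def save(c,n): cv2.imwrite('pics/'+n+'.png',c['image'][:,:,::-1])
E
python3 - <<'E'
from h import *
print(arm.tcp_to_grasp, arm.get_obs())
for n in ['scene','top']:
    c=cam(n); save(c,n+'0'); print({k:c[k] for k in c if k!='image'})
E
```

```text
pics
0.1547 {'time_s': 0.0, 'joint_pos': array([ 1.06390485e+00,  1.59048258e-01,  1.59826393e+00,  1.65160059e-05,
        1.38616759e+00, -2.10108993e-01]), 'dq': array([-0.00079206,  0.00112457, -0.00013963,  0.00070781, -0.00051442,
       -0.00010314]), 'joint_torque': array([ 3.42413241e-04, -3.96002197e+01, -3.31431878e+01, -3.51823046e-04,
        8.27327283e-03,  1.06947645e-06]), 'ee_pos': array([0.16803847, 0.54960247, 0.40370115]), 'ee_rot': array([-3.13975041e+00, -4.09463583e-04,  2.84480674e+00]), 'force': array([ 0.00071754,  0.13457303, -0.02550806]), 'moment': array([0.02200565, 0.01144044, 0.00141003]), 'grasp_force': 0.0, 'finger_gap': 0.0856095781156404}
{'fov_y': 56.08157980611267, 'cx': 323.8651521503202, 'cy': 193.0106172960818, 'T': array([[ 0.87786751,  0.21431862, -0.42827112,  0.19093687],
       [-0.47885479,  0.38005952, -0.79136139, -0.74780542],
       [-0.00683497,  0.89979014,  0.4362694 ,  0.43261446],
       [ 0.        ,  0.        ,  0.        ,  1.        ]]), 'f': np.float64(375.50014347315823)}
{'fov_y': 42.7232175468327, 'cx': 318.9235746081634, 'cy': 197.34012222859, 'T': array([[-0.02859989,  0.99719983, -0.06909816,  0.47289582],
       [-0.99958941, -0.02841053,  0.00372182, -0.08416528],
       [ 0.00174829,  0.06917623,  0.99760292,  1.27586306],
       [ 0.        ,  0.        ,  0.        ,  1.        ]]), 'f': np.float64(511.3481502622896)}
```

View pics/scene0.png

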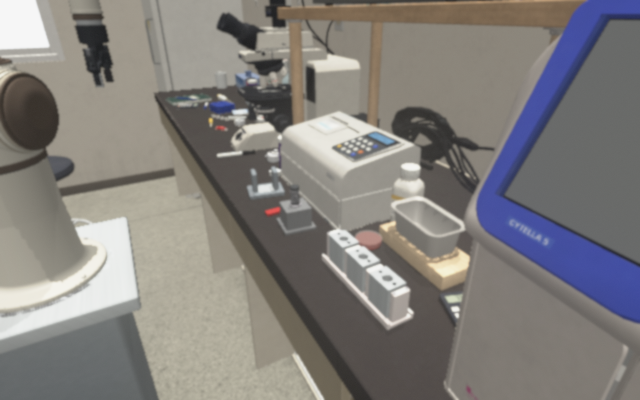

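View pics/top0.png

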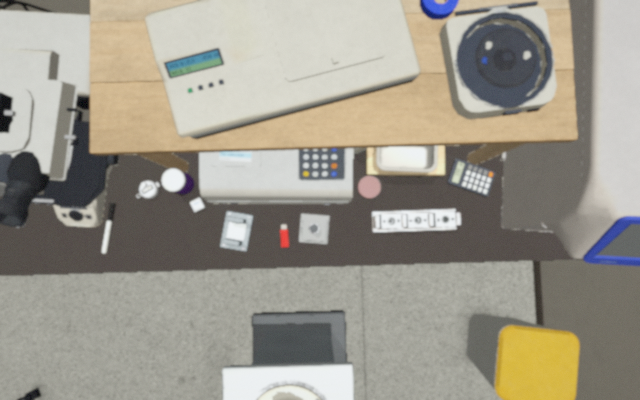

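Scene: rack with three blocks around (368,275), petri at (368,240), stand with gauge at (295,212), bay at (265,185). Top: bay ≈(237,231), stand/gauge ≈(314,229), rack ≈(372–460,220), petri (370,187), jar (175,180), cover box (197,205).

```bash
python3 - <<'E'
from h import *
c=cam('top'); im=c['image']
cr=cv2.resize(im[170:260,210:470],None,fx=3,fy=3,interpolation=cv2.INTER_CUBIC)
cv2.imwrite('pics/topcrop.png',cr[:,:,::-1])
for n,u,v,z in [('bay',237,231,.012),('stand',314,229,.05),('rackL',372,221,.06),('rackR',460,219,.06),('petri',370,187,.014),('jar',175,180,.1),('cov',197,205,.016)]:
    print(n,onz(c,u,v,z).round(4))
s=cam('scene')
for P in [(.45,.07,0),(.45,-.07,.08)]: print(proj(s,P))
cr=cv2.resize(s['image'][160:330,230:430],None,fx=3.5,fy=3.5,interpolation=cv2.INTER_CUBIC)
cv2.imwrite('pics/scenecrop.png',cr[:,:,::-1])
E
```

```text
bay [0.483  0.1154 0.012 ]
stand [ 0.4822 -0.0748  0.05  ]
rackL [ 0.4972 -0.2132  0.06  ]
rackR [ 0.496  -0.4225  0.06  ]
petri [ 0.5824 -0.2161  0.014 ]
jar [0.6039 0.2425 0.1   ]
cov [0.5498 0.2122 0.016 ]
[259.92585803 202.10220074]
[279.46299485 194.95593422]
```

View pics/topcrop.png

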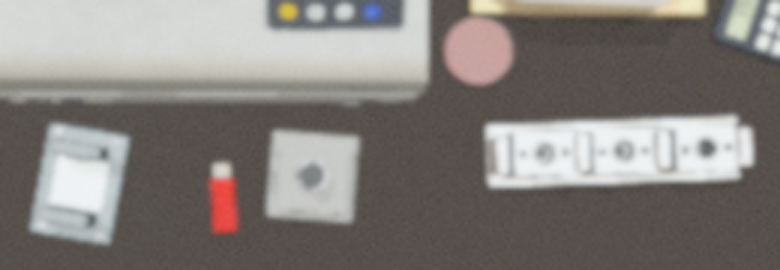

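View pics/scenecrop.png

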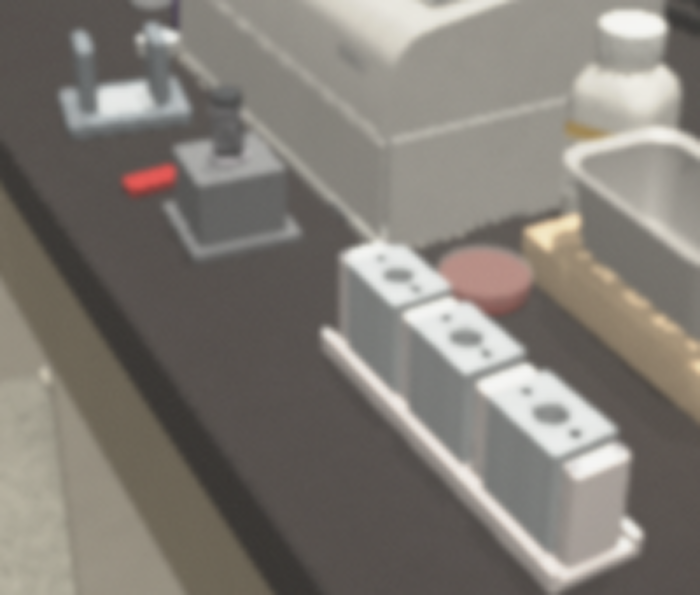

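Crops: three bores in top picture ≈(391.7,220.7),(418,220.3),(445.3,219.3); gauge handle top ≈(314,228.5); bay tilted about −10°; the third bore looks darker. Scene crop: gauge handle top ≈(295,187).

```bash
python3 - <<'E'
from h import *
t=cam('top'); s=cam('scene'); w=cam('wrist')
f=lambda x,y:(210+x/3-.33,170+y/3-.33)
for x,y in [(545,152),(624,151),(706,148)]: print('bore',onz(t,*f(x,y),.063).round(4))
g=lambda x,y:(230+x/3.5-.36,160+y/3.5-.36)
for x,y in [(399,274),(466,338),(551,413)]: print('bore scene',onz(s,*g(x,y),.063).round(4))
print('gauge top',tri(t,f(312,176),s,g(226,93)))
for x,y in [(269,129),(359,135),(352,222),(266,217)]: print('foot',onz(t,*f(x,y),0.003).round(4))
b=np.array([onz(t,*f(x,y),0.012) for x,y in [(50,123),(130,136),(112,245),(30,232)]]); print('bay',b.round(4),b.mean(0), np.degrees(np.arctan2(*(b[0]-b[3])[[1,0]])),np.degrees(np.arctan2(*(b[1]-b[2])[[1,0]])))
r=[onz(t,*f(x,y),0.013) for x,y in [(489,188),(740,179)]]; print('rack front',r)
print('printer',onz(t,*f(300,100),0),onz(t,*f(430,90),0), 'edge',onz(t,*f(200,268),0))
print(w['T_tool_cam'].round(4),w['fov_y'],w['cx'],w['cy'])
E
```

```text
bore [ 0.4974 -0.2587  0.063 ]
bore [ 0.4964 -0.3212  0.063 ]
bore [ 0.4969 -0.3861  0.063 ]
bore scene [ 0.4958 -0.2584  0.063 ]
bore scene [ 0.4944 -0.3221  0.063 ]
bore scene [ 0.4956 -0.3869  0.063 ]
gauge top (array([ 0.48332652, -0.07436549,  0.09473644]), np.float64(0.00024973978190596604))
foot [ 0.5242 -0.0391  0.003 ]
foot [ 0.5171 -0.1136  0.003 ]
foot [ 0.4454 -0.1056  0.003 ]
foot [ 0.4515 -0.0347  0.003 ]
bay [[0.5339 0.1409 0.012 ]
 [0.5213 0.0752 0.012 ]
 [0.4324 0.0917 0.012 ]
 [0.445  0.1587 0.012 ]] [0.48316884 0.11662067 0.012     ] -11.331253680451926 -10.515753509860835
rack front [array([ 0.47017891, -0.21880159,  0.013     ]), array([ 0.47165358, -0.42534786,  0.013     ])]
printer [ 0.54774495 -0.06540328  0.        ] [ 0.5530028 -0.1739434  0.       ] edge [0.41104642 0.02103143 0.        ]
[[ 1.000e-03  9.636e-01  2.674e-01  6.620e-02]
 [ 1.000e+00 -1.000e-03 -0.000e+00 -1.000e-03]
 [ 2.000e-04  2.674e-01 -9.636e-01  3.220e-02]
 [ 0.000e+00  0.000e+00  0.000e+00  1.000e+00]] 60.405423275185285 319.81043639118593 203.05626651652443
```

Emit:
step_arm([
  [0, 2.1, -4.16, -0.1, 0, 0, 0.02],
  [0, 2.1, -4.16, -0.1, 0, 0, 0.02],
  [0, 2.1, -4.16, -0.1, 0, 0, 0.02],
  [0, 2.1, -4.16, -0.1, 0, 0, 0.02],
  [0, 2.1, -4.16, -0.1, 0, 0, 0.02],
  [0, 2.1, -4.16, -0.1, 0, 0, 0.02],
  [0, 2.1, -4.16, -0.1, 0, 0, 0.02],
  [0, 2.1, -4.16, -0.1, 0, 0, 0.02],
  [0, 2.1, -4.16, -0.1, 0, 0, 0.02],
  [0, 2.1, -4.16, -0.1, 0, 0, 0.02],
])

```text
time_s: 1.6
ee_pos: [0.3786, 0.1324, 0.3949]
ee_rot: [3.141, 0.001, 3.045]
force: [1.5, 1.0, -0.4]
finger_gap: 0.085
grasp_force: 0.0
```

Emit:
step_arm([
  [0, 2.1, -4.16, -0.2, 0, 0, 0.02],
  [0, 2.1, -4.16, -0.2, 0, 0, 0.02],
  [0, 2.1, -4.16, -0.2, 0, 0, 0.02],
  [0, 2.1, -4.16, -0.2, 0, 0, 0.02],
  [0, 2.1, -4.16, -0.2, 0, 0, 0.02],
  [0, 0, 0, 0, 0, 0, 0],
  [0, 0, 0, 0, 0, 0, 0],
])

```text
time_s: 2.48
ee_pos: [0.4829, -0.0738, 0.3846]
ee_rot: [3.141, -0.001, -3.139]
force: [-0.3, 0.9, -0.6]
finger_gap: 0.0852
grasp_force: 0.0
```

```bash
python3 - <<'E'
from h import *
c=cam('wrist'); save(c,'w1'); o=arm.get_obs(); print(o['ee_pos'],o['ee_rot'],o['joint_pos'],o['force'])
for P in [(.483,-.0745,.096),(.483,-.0745,.05),(.483,-.0745,0.003)]: print(proj(c,P))
E
```

```text
[ 0.48282994 -0.07338589  0.3845957 ] [ 3.14108774e+00 -4.05461193e-04 -3.13785630e+00] [-3.98965653e-01 -5.30279537e-02  1.85742131e+00  3.14106318e-04
  1.33777021e+00 -1.97357085e+00] [ 0.2428312  -0.08585247  0.1939753 ]
[320.52205453 197.68349109]
[320.39835217 184.81767718]
[320.30391209 174.99532347]
```

View pics/w1.png

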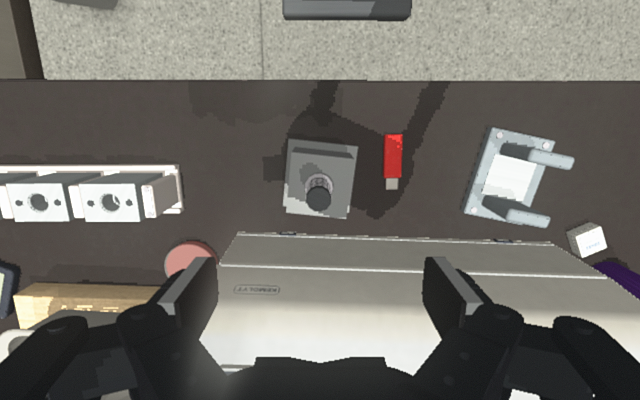

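Wrist view: gauge handle top at (318,198), predicted (320.5,197.7), so it agrees to ~1 mm. Descend and grip.

Emit:
step_arm([
  [0, 0, -0.15, -2.6, 0, 0, 0],
  [0, 0, -0.05, -3.0, 0, 0, 0],
  [0, 0, 0, -3.0, 0, 0, 0],
  [0, 0, 0, -3.0, 0, 0, 0],
  [0, 0, 0, -2.4, 0, 0, 0],
  [0.2, 0, 0, -1.2, 0, 0, 0],
  [1, 0, 0, 0, 0, 0, 0],
  [1, 0, 0, 0, 0, 0, 0],
  [1, 0, 0, 0, 0, 0, 0],
  [1, 0, 0, 0, 0, 0, 0],
], newtons=40)

```text
time_s: 3.78
ee_pos: [0.4838, -0.0763, 0.234]
ee_rot: [-3.141, 0.002, -3.138]
force: [-0.5, 1.5, 6.4]
finger_gap: 0.0192
grasp_force: 39.0
```

Emit:
step_arm([
  [1, 0, 0, 1, 0, 0, 0],
  [1, 0, 0, 3, 0, 0, 0],
  [1, 0, 0, 3, 0, 0, 0],
  [1, 0, 0, 2, 0, 0, 0],
  [1, 0, -3, 0, 0, 0, 0],
  [1, 0.2, -4, 0, 0, 0, 0],
  [1, 0.2, -4, 0, 0, 0, 0],
  [1, 0.2, -4, 0, 0, 0, 0],
  [1, 0.2, -4, 0, 0, 0, 0],
  [1, 0.2, -4, 0, 0, 0, 0],
])

```text
time_s: 5.03
ee_pos: [0.4929, -0.3075, 0.323]
ee_rot: [-3.142, -0.0, -3.139]
force: [0.6, -0.3, -0.3]
finger_gap: 0.0191
grasp_force: 39.2
```

Emit:
step_arm([
  [1, 0.2, -4, 0, 0, 0, 0],
  [1, 0, -3, 0, 0, 0, 0],
  [1, 0, -1, 0, 0, 0, 0],
  [1, 0, 0, 0, 0, 0, 0],
  [1, 0, 0, 0, 0, 0, 0],
])

```text
time_s: 5.65
ee_pos: [0.4953, -0.385, 0.3226]
ee_rot: [3.141, -0.0, -3.137]
force: [-0.4, -0.2, -1.6]
finger_gap: 0.0191
grasp_force: 39.3
```

```bash
python3 - <<'E'
from h import *
c=cam('wrist'); save(c,'w2'); o=arm.get_obs(); print(o['ee_pos'],o['ee_rot'],o['force'],o['finger_gap'])
print(proj(c,(.4962,-.3865,.063)))
p=o['ee_pos']; 
for d in (.1547+.067,.1547-.003-.018): print(d,proj(c,p+[0,0,-d]))
E
```

```text
[ 0.49539327 -0.38494195  0.32265567] [ 3.14091500e+00 -2.88793100e-04 -3.13723287e+00] [ 0.2201816  -0.20540791 -1.66103343] 0.018890145857986217
[319.28162612 209.26959254]
0.2217 [321.90500506 226.46408876]
0.1337 [323.61132433 313.46091087]
```

View pics/w2.png

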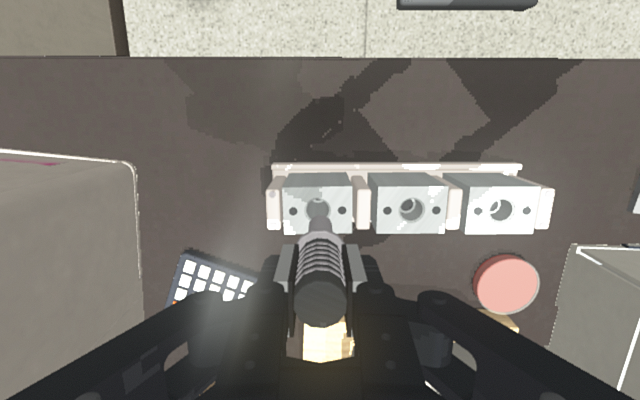

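Wrist view: block c under the gauge, bore ≈(317,207), tip ≈(319,220), other bores at (411,208) and (500,208). Zoom in to centre it.

```bash
python3 - <<'E'
from h import *
im=cv2.imread('pics/w2.png')
cv2.imwrite('pics/w2c.png',cv2.resize(im[165:330,270:370],None,fx=3.6,fy=3.6,interpolation=cv2.INTER_CUBIC))
E
```

```text
(no output)
```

View pics/w2c.png

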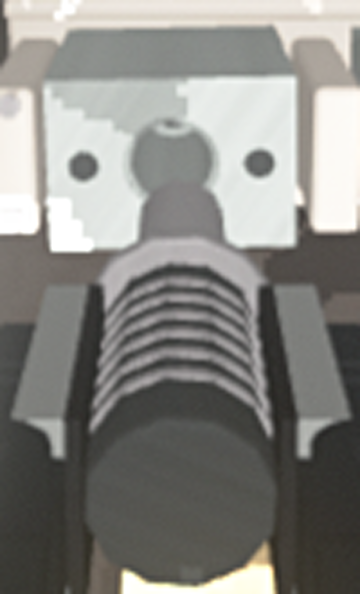

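Emit:
step_arm([
  [1, 0.16, -0.17, -1.0, 0, 0, 0],
  [1, 0, 0, -1.0, 0, 0, 0],
  [1, 0, 0, -0.6, 0, 0, 0],
  [1, 0, 0, -0.4, 0, 0, 0],
  [1, 0, 0, -0.4, 0, 0, 0],
  [1, 0, 0, -0.4, 0, 0, 0],
])

```text
time_s: 6.45
ee_pos: [0.4968, -0.3879, 0.2847]
ee_rot: [3.142, 0.0, -3.138]
force: [0.7, 0.9, 0.2]
finger_gap: 0.0191
grasp_force: 39.1
```

Emit:
step_arm([
  [1, 0, 0.05, -0.3, 0, 0, 0],
  [1, 0, 0, -0.3, 0, 0, 0],
  [1, 0, 0, -0.2, 0, 0, 0],
  [1, 0, 0, -0.1, 0, 0, 0],
  [1, 0, 0, 0, 0, 0, 0],
])

```text
time_s: 7.08
ee_pos: [0.4968, -0.3874, 0.2757]
ee_rot: [-3.142, 0.0, -3.138]
force: [0.0, -0.1, -1.1]
finger_gap: 0.0189
grasp_force: 39.2
```

Emit:
step_arm([
  [1, 0, 0, -0.1, 0, 0, 0],
  [1, 0, 0, -0.1, 0, 0, 0],
  [1, 0, 0, 0, 0, 0, 0],
])

```text
time_s: 7.45
ee_pos: [0.4967, -0.3873, 0.2736]
ee_rot: [3.141, -0.0, -3.138]
force: [-0.0, 0.2, -0.7]
finger_gap: 0.0188
grasp_force: 39.2
```

Emit:
step_arm([
  [1, 0, 0, -0.15, 0, 0, 0],
  [1, 0, 0, -0.15, 0, 0, 0],
  [1, 0, 0, 0, 0, 0, 0],
])

```text
time_s: 7.82
ee_pos: [0.4967, -0.3873, 0.2704]
ee_rot: [3.141, -0.0, -3.138]
force: [0.3, 0.5, -0.9]
finger_gap: 0.0191
grasp_force: 39.2
```

Past 16 mm without force; carry on to home.

Emit:
step_arm([
  [1, 0, 0, -0.4, 0, 0, 0],
  [1, 0, 0, -0.5, 0, 0, 0],
  [1, 0, 0, -0.5, 0, 0, 0],
  [1, 0, 0, -0.4, 0, 0, 0],
  [1, 0, 0, -0.2, 0, 0, 0],
  [1, 0, 0, 0, 0, 0, 0],
])

```text
time_s: 8.57
ee_pos: [0.4968, -0.3873, 0.2505]
ee_rot: [3.141, -0.0, -3.138]
force: [0.5, 0.2, -1.1]
finger_gap: 0.019
grasp_force: 39.2
```

Emit:
step_arm([
  [1, 0, 0, -0.15, 0, 0, 0],
  [1, 0, 0, -0.1, 0, 0, 0],
  [1, 0, 0, -0.1, 0, 0, 0],
  [1, 0, 0, 0, 0, 0, 0],
])

```text
time_s: 9.07
ee_pos: [0.4968, -0.3874, 0.2472]
ee_rot: [-3.142, 0.0, -3.138]
force: [-0.2, 0.4, -1.4]
finger_gap: 0.0192
grasp_force: 39.2
```

Emit:
step_arm([
  [1, 0, 0, -0.1, 0, 0, 0],
  [1, 0, 0, -0.05, 0, 0, 0],
  [1, 0, 0, 0, 0, 0, 0],
])

```text
time_s: 9.45
ee_pos: [0.497, -0.3875, 0.2471]
ee_rot: [-3.141, 0.0, -3.138]
force: [-1.6, 3.3, 5.4]
finger_gap: 0.0189
grasp_force: 39.9
```

Contact exactly at the predicted home height: block c is the open one. Return the gauge.

Emit:
step_arm([
  [1, 0, 0, 1, 0, 0, 0],
  [1, 0, 0, 2.5, 0, 0, 0],
  [1, 0, 0, 2.5, 0, 0, 0],
  [1, 0, 0, 2.0, 0, 0, 0],
  [1, 0, 3, 0.2, 0, 0, 0],
  [1, -0.2, 4, 0, 0, 0, 0],
  [1, -0.2, 4, 0, 0, 0, 0],
  [1, -0.2, 4, 0, 0, 0, 0],
  [1, -0.2, 4, 0, 0, 0, 0],
  [1, -0.2, 4, 0, 0, 0, 0],
])

```text
time_s: 10.7
ee_pos: [0.4865, -0.1561, 0.328]
ee_rot: [-3.141, 0.0, -3.139]
force: [-0.1, 0.5, -1.2]
finger_gap: 0.0193
grasp_force: 39.3
```

Emit:
step_arm([
  [1, -0.2, 4, 0, 0, 0, 0],
  [1, -0.1, 3, 0, 0, 0, 0],
  [1, 0, 1.2, 0, 0, 0, 0],
  [1, 0, 0, 0, 0, 0, 0],
  [1, 0, 0, 0, 0, 0, 0],
])

```text
time_s: 11.32
ee_pos: [0.4839, -0.0763, 0.3279]
ee_rot: [-3.141, 0.0, -3.139]
force: [-0.5, 0.1, -1.3]
finger_gap: 0.019
grasp_force: 39.3
```

```bash
python3 - <<'E'
from h import *
c=cam('wrist'); o=arm.get_obs(); print(o['ee_pos'],o['ee_rot'],o['force'],o['finger_gap'])
p=o['ee_pos']
print('tip',proj(c,p+[0,0,-.229]),'hole',proj(c,(.4840,-.0750,.05)))
cv2.imwrite('pics/w3c.png',cv2.resize(c['image'][140:330,240:400,::-1],None,fx=3,fy=3,interpolation=cv2.INTER_CUBIC))
E
```

```text
[ 0.4839206  -0.07636113  0.32779566] [-3.14115601e+00  1.66962709e-04 -3.13957927e+00] [-0.53197425  0.22010521 -0.92829053] 0.018770675113590502
tip [322.25039111 222.07644979] hole [323.69019878 201.04775121]
```

View pics/w3c.png

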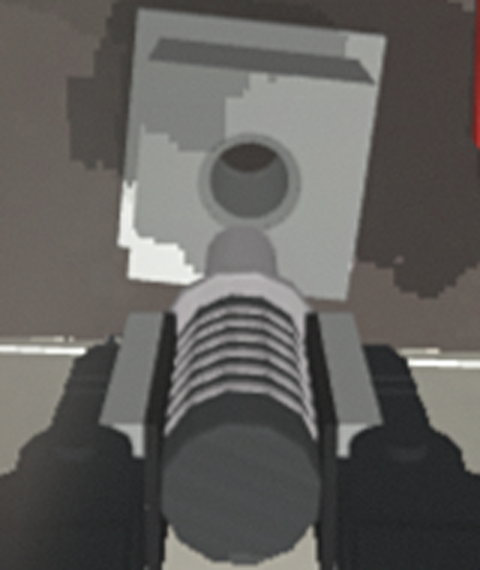

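Hole at (323,200), gauge tip at (320,219): about +1.5 mm in y needed.

Emit:
step_arm([
  [1, 0, 0.16, -1.5, 0, 0, 0],
  [1, 0, 0, -1.5, 0, 0, 0],
  [1, 0, 0, -1.0, 0, 0, 0],
  [1, 0, 0, -0.6, 0, 0, 0],
  [1, 0, 0, -0.6, 0, 0, 0],
  [1, 0, 0, -0.6, 0, 0, 0],
  [1, 0, 0, 0, 0, 0, 0],
])

```text
time_s: 12.25
ee_pos: [0.4836, -0.0737, 0.2693]
ee_rot: [3.141, -0.001, -3.138]
force: [0.2, 0.8, -2.3]
finger_gap: 0.0193
grasp_force: 39.3
```

Emit:
step_arm([
  [1, 0, -0.05, -0.7, 0, 0, 0],
  [1, 0, 0, -0.8, 0, 0, 0],
  [1, 0, 0, -0.8, 0, 0, 0],
  [1, 0, 0, -0.6, 0, 0, 0],
  [1, 0, 0, -0.3, 0, 0, 0],
  [1, 0, 0, -0.2, 0, 0, 0],
  [1, 0, 0, 0, 0, 0, 0],
])

```text
time_s: 13.12
ee_pos: [0.4838, -0.0743, 0.2357]
ee_rot: [-3.142, 0.0, -3.138]
force: [-0.0, -0.5, -1.4]
finger_gap: 0.0197
grasp_force: 39.3
```

Emit:
step_arm([
  [1, 0, 0, -0.1, 0, 0, 0],
  [1, 0, 0, -0.07, 0, 0, 0],
  [0.5, 0, 0, 0, 0, 0, 0],
  [0.3, 0, 0, 0, 0, 0, 0],
  [0.3, 0, 0, 0, 0, 0, 0],
  [0.3, 0, 0, 0, 0, 0, 0],
])

```text
time_s: 13.88
ee_pos: [0.4838, -0.0743, 0.2341]
ee_rot: [-3.142, 0.0, -3.138]
force: [-0.4, -0.4, 0.3]
finger_gap: 0.06
grasp_force: 0.0
```

Emit:
step_arm([
  [0.3, 0, 0, 2.5, 0, 0, 0],
  [0.3, 0, 0, 4, 0, 0, 0],
  [0.3, 0, 0, 4, 0, 0, 0],
  [0.3, 0.1, -3, 0, 0, 0, -0.174],
  [0.3, 0.2, -4, 0, 0, 0, -0.174],
  [0.3, 0.2, -4, 0, 0, 0, -0.174],
  [0.3, 0.2, -4, 0, 0, 0, -0.174],
  [0.3, 0.2, -4, 0, 0, 0, -0.174],
  [0.3, 0.2, -4, 0, 0, 0, -0.174],
  [0.3, 0.2, -4, 0, 0, 0, -0.174],
])

```text
time_s: 15.12
ee_pos: [0.4967, -0.3456, 0.3389]
ee_rot: [3.142, -0.0, 1.921]
force: [0.3, -0.1, 0.9]
finger_gap: 0.06
grasp_force: 0.0
```

Emit:
step_arm([
  [0.3, 0.2, -3, 0, 0, 0, -0.174],
  [0.3, 0, -1.3, 0, 0, 0, -0.174],
  [0.3, 0, 0, 0, 0, 0, -0.002],
  [0.3, 0, 0, 0, 0, 0, 0],
])

```text
time_s: 15.62
ee_pos: [0.4988, -0.3866, 0.3388]
ee_rot: [-3.141, -0.001, 1.58]
force: [-0.5, -0.3, 1.0]
finger_gap: 0.0595
grasp_force: 0.0
```

```bash
python3 - <<'E'
from h import *
t=cam('top'); c=cam('wrist'); o=arm.get_obs(); print(o['ee_pos'],o['ee_rot'],o['joint_pos'],o['force'],o['finger_gap'])
print(proj(c,(.497,-.387,.063)),proj(c,(.497,-.32,.063)))
a=c['image'][:,:,::-1]; b=t['image'][180:250,280:340,::-1]
a=a.copy(); a[:280,:240]=cv2.resize(b,(240,280)); cv2.imwrite('pics/w4.png',a)
E
```

```text
[ 0.49892871 -0.38643986  0.33899001] [-3.14144458e+00 -3.39882493e-04  1.57944748e+00] [-8.50198425e-01  3.54143406e-01  1.49558307e+00  1.14350732e-04
  1.29222024e+00 -8.58881065e-01] [ 0.48264032 -1.13604312  0.34267574] 0.059715428559157874
[315.84297223 201.98315688] [316.50915323 107.43539013]
```

View pics/w4.png

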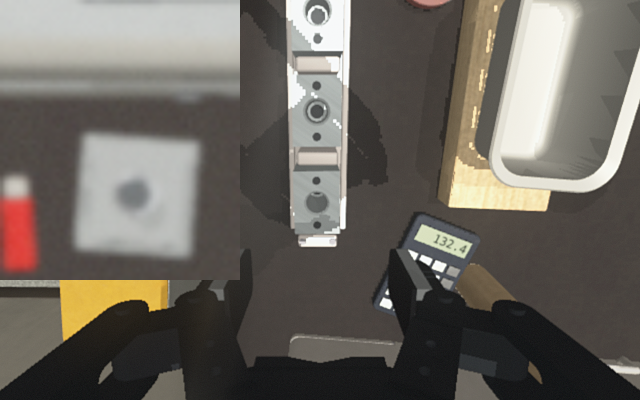

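Gauge stands in its stand again (inset); block c bore at (317,202) as predicted. Descend and grasp across 34 mm.

Emit:
step_arm([
  [0.3, -0.2, -0.05, -2.5, 0, 0, -0.004],
  [0.3, 0, 0, -3, 0, 0, 0],
  [0.3, 0, 0, -3, 0, 0, 0],
  [0.3, 0, 0, -3, 0, 0, 0],
  [0.3, 0, 0, -1.6, 0, 0, 0],
  [0.3, 0, 0, -0.8, 0, 0, 0],
  [0.5, 0, 0, 0, 0, 0, 0],
  [0.7, 0, 0, 0, 0, 0, 0],
  [0.7, 0, 0, 0, 0, 0, 0],
  [0.7, 0, 0, 0, 0, 0, 0],
], newtons=50)

```text
time_s: 16.98
ee_pos: [0.4972, -0.3882, 0.2013]
ee_rot: [3.14, 0.002, 1.573]
force: [0.6, 0.9, 4.8]
finger_gap: 0.0334
grasp_force: 50.5
```

Emit:
step_arm([
  [0.8, 0, 0, 1, 0, 0, 0],
  [0.8, 0, 0, 2.5, 0, 0, 0],
  [0.8, 0, 0, 3, 0, 0, 0],
  [0.8, 0, 0, 2.5, 0, 0, 0],
  [0.8, -0.4, 3, 0, 0, 0, 0],
  [0.8, -0.6, 4, 0, 0, 0, 0],
  [0.8, -0.6, 4, 0, 0, 0, 0],
  [0.8, -0.6, 4, 0, 0, 0, 0],
  [0.8, -0.6, 4, 0, 0, 0, 0],
  [0.8, -0.4, 3, 0, 0, 0, 0],
])

```text
time_s: 18.23
ee_pos: [0.464, -0.166, 0.2897]
ee_rot: [-3.14, -0.001, 1.573]
force: [-0.2, -0.3, -2.0]
finger_gap: 0.0336
grasp_force: 50.0
```

Emit:
step_arm([
  [0.8, 0, 0.8, -0.5, 0, 0, 0],
  [0.8, 0, 0, -2.0, 0, 0, 0],
  [0.8, 0, 0, -2.5, 0, 0, 0],
  [0.8, 0, 0, -2.2, 0, 0, 0],
  [0.8, 0, 0, -1.3, 0, 0, 0],
  [0.8, 0, 0, -0.6, 0, 0, 0],
  [0.8, 0, 0, -0.3, 0, 0, 0],
  [0.8, 0, 0, 0, 0, 0, 0],
])

```text
time_s: 19.23
ee_pos: [0.465, -0.16, 0.1964]
ee_rot: [3.141, 0.001, 1.573]
force: [0.4, -0.6, -2.5]
finger_gap: 0.0334
grasp_force: 50.0
```

Emit:
step_arm([
  [0.8, 0, 0, -0.2, 0, 0, 0],
  [0.8, 0, 0, -0.1, 0, 0, 0],
  [0.8, 0, 0, -0.05, 0, 0, 0],
  [0.8, 0, 0, 0, 0, 0, 0],
])

```text
time_s: 19.73
ee_pos: [0.465, -0.1598, 0.1932]
ee_rot: [3.141, 0.0, 1.573]
force: [-2.7, 0.9, 4.9]
finger_gap: 0.0332
grasp_force: 50.9
```

Emit:
step_arm([
  [0.4, 0, 0, 0, 0, 0, 0],
  [0.36, 0, 0, 0, 0, 0, 0],
  [0.36, 0, 0, 0, 0, 0, 0],
  [0.36, 0, 0, 2, 0, 0, 0],
  [0.36, 0, 0, 3, 0, 0, 0],
  [0.3, 0, 0, 3, 0, 0, 0],
  [0.25, 0, 0, 0, 0, 0, 0.174],
  [0.25, 0, 0, 0, 0, 0, 0.174],
  [0.25, 0, 0, 0, 0, 0, 0.174],
  [0.25, 0, 0, 0, 0, 0, 0.174],
])

```text
time_s: 20.98
ee_pos: [0.4648, -0.1597, 0.2724]
ee_rot: [3.142, 0.0, 2.275]
force: [0.7, 0.4, -0.2]
finger_gap: 0.0639
grasp_force: 0.0
```

Emit:
step_arm([
  [0.25, 0, 0, 0, 0, 0, 0.174],
  [0.25, 0, 0, 0, 0, 0, 0.174],
  [0.25, 0, 0, 0, 0, 0, 0.174],
  [0.25, 0, 0, 0, 0, 0, 0.174],
  [0.25, 0, 0, 0, 0, 0, 0.176],
  [0.25, 0, 0, 0, 0, 0, 0],
  [0.25, 0, 0, 0, 0, 0, 0],
])

```text
time_s: 21.85
ee_pos: [0.4648, -0.1598, 0.2725]
ee_rot: [3.142, -0.0, 3.138]
force: [0.2, -0.1, -0.5]
finger_gap: 0.0642
grasp_force: 0.0
```

```bash
python3 - <<'E'
from h import *
c=cam('wrist'); o=arm.get_obs(); print(o['ee_pos'],o['ee_rot'],o['force'],o['finger_gap'])
print(proj(c,(.465,-.16,.055)))
cv2.imwrite('pics/w5.png',c['image'][:,:,::-1])
E
```

```text
[ 0.4647667  -0.15975951  0.27245351] [ 3.14155587e+00 -3.24449232e-05  3.13845321e+00] [-0.03274121 -0.2327599   0.53530301] 0.0638488192288802
[321.81222179 229.10104074]
```

View pics/w5.png

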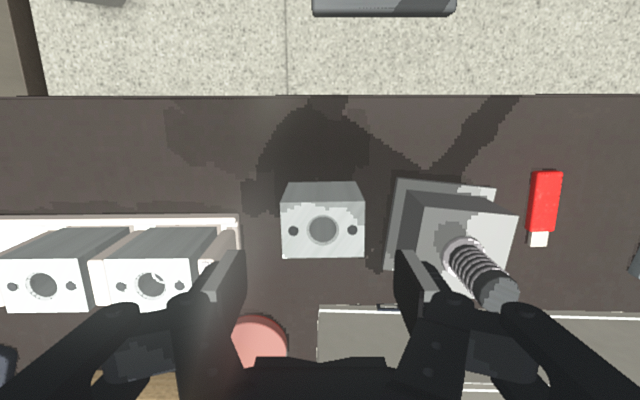

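Block stands cleanly at (322,229) between rack and stand. Regrasp across 48 mm.

Emit:
step_arm([
  [0.3, 0, 0, 0, 0, 0, 0.003],
  [0.3, 0, 0, -2, 0, 0, 0],
  [0.3, 0, 0, -2, 0, 0, 0],
  [0.3, 0, 0, -2, 0, 0, 0],
  [0.3, 0, 0, -1.6, 0, 0, 0],
  [0.5, 0, 0, 0, 0, 0, 0],
  [0.6, 0, 0, 0, 0, 0, 0],
  [0.6, 0, 0, 0, 0, 0, 0],
  [0.6, 0, 0, 0, 0, 0, 0],
])

```text
time_s: 23.02
ee_pos: [0.4649, -0.1598, 0.1969]
ee_rot: [-3.141, 0.001, -3.139]
force: [0.1, 0.6, -3.2]
finger_gap: 0.0475
grasp_force: 51.9
```

Emit:
step_arm([
  [0.7, 0, 0, 1, 0, 0, 0],
  [0.7, 0, 0, 2.5, 0, 0, 0],
  [0.7, 0, 0, 3.5, 0, 0, 0],
  [0.7, 0, 0, 3.5, 0, 0, 0],
  [0.7, 0, 0, 2.0, 0, 0, 0],
  [0.7, 0, 0, 0, 0, 0, 0],
])

```text
time_s: 23.78
ee_pos: [0.4654, -0.1601, 0.3239]
ee_rot: [-3.139, 0.004, -3.139]
force: [0.0, -1.9, -2.4]
finger_gap: 0.0476
grasp_force: 52.1
```

```bash
python3 - <<'E'
from h import *
o=arm.get_obs(); print(o['ee_pos'],o['force'],o['finger_gap'])
w=cam('wrist'); Tc=w['T_tool_cam']
T=np.eye(4);T[:3,:3]=R.from_euler('xyz',[3.14109,-.0004,-3.13786]).as_matrix();T[:3,3]=[.48283,-.07339,.3846]; w['T']=T@Tc
im=cv2.imread('pics/w1.png'); g=cv2.cvtColor(im,cv2.COLOR_BGR2GRAY)
t=cam('top'); tg=cv2.cvtColor(t['image'],cv2.COLOR_RGB2GRAY)
for nm,c,G,roi in [('w1',w,g,(110,240,455,580)),('top',t,tg,(200,260,215,258))]:
    a,b,l,r=roi; sub=G[a:b,l:r]; th,m=cv2.threshold(sub,0,255,cv2.THRESH_OTSU)
    cs=sorted(cv2.findContours(m,0,2)[0],key=cv2.contourArea); k=cs[-1]
    h=cv2.convexHull(k); q=cv2.approxPolyDP(h,.02*cv2.arcLength(h,True),True)[:,0]+[l,a]
    print(nm,th,cv2.contourArea(k)); 
    for u,v in q: print('  ',u,v,'base',onz(c,u,v,.012)[:2].round(4),'top',onz(c,u,v,.064)[:2].round(4))
    _,m2=cv2.threshold(sub,205,255,0); k=max(cv2.findContours(m2,0,2)[0],key=cv2.contourArea)
    rr=cv2.minAreaRect(k); print('  floor',rr,onz(c,rr[0][0]+l,rr[0][1]+a,.012).round(4))
E
```

```text
[ 0.46538949 -0.16011648  0.32392885] [ 0.02964376 -1.88366305 -2.38875944] 0.04759358403728245
w1 148.0 5257.5
   492 128 base [0.4342 0.0921] top [0.4315 0.0666]
   553 141 base [0.4464 0.1536] top [0.4418 0.1187]
   573 158 base [0.463  0.1765] top [0.4558 0.1381]
   545 227 base [0.5355 0.1618] top [0.5173 0.1256]
   464 212 base [0.5194 0.0749] top [0.5037 0.052 ]
  floor ((53.07775115966797, 66.0857925415039), (59.9589729309082, 51.156700134277344), 21.25050163269043) [0.4815 0.1148 0.012 ]
top 138.0 936.0
   227 211 base [0.5331 0.1393] top [0.5306 0.1301]
   252 216 base [0.5189 0.0777] top [0.5171 0.0711]
   246 250 base [0.4358 0.0941] top [0.4373 0.0868]
   220 246 base [0.4474 0.1579] top [0.4485 0.1479]
  floor ((21.094594955444336, 30.932432174682617), (19.234682083129883, 15.946702003479004), 9.462322235107422) [0.4833 0.1176 0.012 ]
```

Emit:
step_arm([
  [0.7, 0.1, 2.5, 0, 0, 0, 0],
  [0.7, 0.2, 4, 0, 0, 0, -0.032],
  [0.7, 0.3, 4, 0, 0, 0, -0.032],
  [0.7, 0.3, 4, 0, 0, 0, -0.032],
  [0.7, 0.3, 4, 0, 0, 0, -0.032],
  [0.7, 0.3, 4, 0, 0, 0, -0.032],
  [0.7, 0.3, 3, 0, 0, 0, -0.032],
  [0.7, 0, 2, 0, 0, 0, 0],
  [0.7, 0, 0, -2.0, 0, 0, 0],
  [0.7, 0, 0, 0, 0, 0, 0],
])

```text
time_s: 25.12
ee_pos: [0.4814, 0.1155, 0.2986]
ee_rot: [-3.14, -0.007, 2.952]
force: [-0.4, 0.4, -2.0]
finger_gap: 0.0475
grasp_force: 52.1
```

```bash
python3 - <<'E'
from h import *
o=arm.get_obs(); print(o['ee_pos'],o['ee_rot'],o['force'])
s=cam('scene'); save(s,'s2'); c=cam('wrist'); save(c,'w6'); G=cv2.cvtColor(c['image'],cv2.COLOR_RGB2GRAY)
ctr=np.array([.483,.1155]); a=np.radians(-11); M=np.array([[np.cos(a),-np.sin(a)],[np.sin(a),np.cos(a)]])
# near (-x) base corners and near-cheek top outer corners, predicted vs strongest sub-pixel corner nearby
for x,y,z in [(-.045,-.033,.012),(-.045,.033,.012),(-.033,-.02,.064),(-.033,.02,.064),(-.021,-.02,.064),(-.021,.02,.064)]:
    P=np.r_[ctr+M@[x,y],z]; p=proj(c,P); 
    q=cv2.cornerSubPix(G,np.float32([[p]]),(9,9),(-1,-1),(3,50,.01))[0,0]
    print((x,y,z),p.round(1),q.round(1),(M.T@(onz(c,*q,z)[:2]-ctr)*1000-np.array([x,y])*1000).round(1))
E
```

```text
[0.4813573  0.1154582  0.29858717] [-3.14036729 -0.00651698  2.95223679] [-0.38713829  0.43350814 -1.9930075 ]
(-0.045, -0.033, 0.012) [277.7 140.7] [280.5 141.7] [0.7 2. ]
(-0.045, 0.033, 0.012) [367.4 141. ] [367.4 143.3] [1.7 0. ]
(-0.033, -0.02, 0.064) [289.6 168.7] [289.6 168.7] [0. 0.]
(-0.033, 0.02, 0.064) [356.4 168.9] [356.4 168.9] [ 0. -0.]
(-0.021, -0.02, 0.064) [290.  188.3] [290.  188.3] [0. 0.]
(-0.021, 0.02, 0.064) [355.8 188.5] [355.8 188.5] [0. 0.]
```

Emit:
step_arm([
  [0.7, 0, 0, 0, 0, 0, 0],
  [0.7, 0, 0, 0, 0, 0, 0],
])

```text
time_s: 25.48
ee_pos: [0.483, 0.115, 0.302]
ee_rot: [3.141, 0.001, 2.951]
force: [-0.6, 0.1, -1.9]
finger_gap: 0.0477
grasp_force: 52.1
```

```bash
python3 - <<'E'
from h import *
o=arm.get_obs(); print(o['ee_pos'],o['ee_rot'],o['force'])
c=cam('wrist'); save(c,'w7'); G=cv2.cvtColor(c['image'],cv2.COLOR_RGB2GRAY).astype(float)
ctr=np.array([.483,.1155]); a=np.radians(-11); M=np.array([[np.cos(a),-np.sin(a)],[np.sin(a),np.cos(a)]])
for x,z in [(-.045,.012),(-.033,.012),(-.033,.064),(-.021,.064),(-.021,.012)]: print(x,z,proj(c,np.r_[ctr+M@[x,0],z]).round(1))
p=o['ee_pos']; print('block bottom near edge',[proj(c,np.r_[p[:2]+M@[-.017,0],p[2]-d]).round(1) for d in(.197,.142)])
for l,r in[(296,310),(315,330),(336,350)]: print(l,np.round(G[132:216,l:r].mean(1)).astype(int).tolist())
E
```

```text
[0.48299822 0.11501881 0.30203153] [3.14146344e+00 9.48094229e-04 2.95138997e+00] [-0.55509739  0.11338937 -1.88164326]
-0.045 0.012 [322.2 137.2]
-0.033 0.012 [322.1 153.5]
-0.033 0.064 [322.6 164.6]
-0.021 0.064 [322.5 184.1]
-0.021 0.012 [322.  169.3]
block bottom near edge [array([322.2, 209.7]), array([323.2, 255.3])]
296 [68, 66, 65, 64, 67, 90, 121, 139, 145, 147, 148, 148, 147, 148, 148, 148, 147, 147, 147, 146, 146, 147, 144, 129, 112, 110, 111, 109, 109, 108, 107, 107, 106, 112, 129, 140, 144, 147, 150, 152, 151, 150, 149, 148, 148, 148, 146, 146, 144, 138, 129, 128, 164, 194, 194, 194, 196, 196, 195, 194, 194, 199, 207, 221, 228, 227, 226, 228, 228, 227, 228, 229, 231, 231, 232, 232, 229, 217, 204, 194, 194, 194, 194, 193]
315 [64, 64, 64, 63, 63, 83, 113, 133, 144, 147, 148, 148, 148, 148, 149, 148, 148, 148, 148, 148, 148, 149, 148, 130, 106, 106, 107, 107, 107, 108, 108, 107, 107, 112, 127, 140, 146, 149, 153, 155, 153, 153, 152, 151, 150, 149, 149, 148, 146, 141, 130, 122, 173, 219, 218, 218, 219, 219, 216, 215, 215, 224, 229, 230, 231, 228, 228, 230, 231, 230, 231, 232, 232, 233, 233, 234, 233, 224, 210, 195, 194, 196, 195, 194]
336 [71, 71, 70, 66, 63, 73, 100, 133, 154, 161, 164, 163, 163, 161, 161, 161, 161, 162, 161, 159, 159, 160, 161, 147, 121, 109, 107, 107, 108, 108, 108, 109, 108, 109, 120, 136, 145, 147, 151, 152, 153, 153, 152, 152, 151, 150, 149, 149, 149, 144, 134, 125, 167, 226, 235, 234, 235, 235, 235, 234, 235, 235, 235, 234, 232, 230, 228, 230, 232, 232, 232, 234, 234, 234, 234, 234, 236, 235, 233, 232, 233, 233, 231, 233]
```

Image edges match predictions within ~1 mm. Lower between the cheeks.

Emit:
step_arm([
  [0.7, 0.05, 0.1, -1.5, 0, 0, 0],
  [0.7, 0, 0, -1.5, 0, 0, 0],
  [0.7, 0, 0, -0.8, 0, 0, 0],
  [0.7, 0, 0, -0.6, 0, 0, 0],
  [0.7, 0, 0, -0.4, 0, 0, 0],
  [0.7, 0, 0, 0, 0, 0, 0],
])

```text
time_s: 26.28
ee_pos: [0.4833, 0.1163, 0.2534]
ee_rot: [-3.142, -0.0, 2.952]
force: [-0.7, 0.6, -2.7]
finger_gap: 0.0474
grasp_force: 52.3
```

Underside at ~56 mm, already between the cheeks, no contact.

Emit:
step_arm([
  [0.7, 0, 0, -0.8, 0, 0, 0],
  [0.7, 0, 0, -1.0, 0, 0, 0],
  [0.7, 0, 0, -1.0, 0, 0, 0],
  [0.7, 0, 0, -0.8, 0, 0, 0],
  [0.7, 0, 0, -0.4, 0, 0, 0],
  [0.7, 0, 0, -0.2, 0, 0, 0],
  [0.7, 0, 0, 0, 0, 0, 0],
])

```text
time_s: 27.15
ee_pos: [0.4834, 0.1163, 0.2116]
ee_rot: [3.142, 0.0, 2.952]
force: [-0.1, -0.3, -1.6]
finger_gap: 0.0474
grasp_force: 52.3
```

Emit:
step_arm([
  [0.7, 0, 0, -0.15, 0, 0, 0],
  [0.7, 0, 0, -0.1, 0, 0, 0],
  [0.7, 0, 0, -0.05, 0, 0, 0],
  [0.7, 0, 0, 0, 0, 0, 0],
])

```text
time_s: 27.65
ee_pos: [0.4833, 0.1162, 0.2085]
ee_rot: [-3.142, -0.0, 2.952]
force: [-0.3, 0.5, -1.8]
finger_gap: 0.0473
grasp_force: 52.3
```

Emit:
step_arm([
  [0.7, 0, 0, -0.07, 0, 0, 0],
  [0.7, 0, 0, -0.05, 0, 0, 0],
  [0.7, 0, 0, 0, 0, 0, 0],
])

```text
time_s: 28.02
ee_pos: [0.4832, 0.1163, 0.2072]
ee_rot: [-3.142, -0.0, 2.952]
force: [-0.4, 0.1, -2.4]
finger_gap: 0.0471
grasp_force: 52.3
```

Emit:
step_arm([
  [0.7, 0, 0, -0.1, 0, 0, 0],
  [0.7, 0, 0, 0, 0, 0, 0],
])

```text
time_s: 28.28
ee_pos: [0.4835, 0.1162, 0.2068]
ee_rot: [-3.142, 0.0, 2.952]
force: [-2.1, -0.2, 4.4]
finger_gap: 0.0473
grasp_force: 52.7
```

Emit:
step_arm([
  [0.45, 0, 0, 0, 0, 0, 0],
  [0.3, 0, 0, 0, 0, 0, 0],
  [0.25, 0, 0, 0, 0, 0, 0],
  [0.25, 0, 0, 0, 0, 0, 0],
  [0.25, 0, 0, 2, 0, 0, 0],
  [0.25, 0, 0, 3, 0, 0, 0],
  [0.25, 0, 0, 4, 0, 0, 0],
  [0.25, 0, 0, 3, 0, 0, 0],
  [0.25, 0, 0, 0, 0, 0, 0],
  [0.25, 0, 0, 0, 0, 0, 0],
])

```text
time_s: 29.52
ee_pos: [0.4829, 0.1163, 0.3253]
ee_rot: [-3.141, -0.001, 2.952]
force: [-0.8, -0.1, -0.6]
finger_gap: 0.0637
grasp_force: 0.0
```

```bash
python3 - <<'E'
from h import *
o=arm.get_obs(); print(o['ee_pos'],o['force'],o['finger_gap'])
c=cam('wrist'); save(c,'w8'); G=cv2.cvtColor(c['image'],cv2.COLOR_RGB2GRAY)
a=np.radians(-11); M=np.array([[np.cos(a),-np.sin(a)],[np.sin(a),np.cos(a)]]); ctr=np.array([.4833,.1163])
print('bore pred',proj(c,np.r_[ctr,.067]))
for z in(.067,): print([proj(c,np.r_[ctr+M@[x,y],z]).round(1).tolist() for x,y in[(-.017,-.024),(-.017,.024),(.017,.024),(.017,-.024)]])
roi=G[150:290,250:400]; _,m=cv2.threshold(roi,120,255,1)
for k in cv2.findContours(m,1,2)[0]:
    A=cv2.contourArea(k)
    if 20<A<1500: (x,y),(w,h),t=cv2.minAreaRect(k); print('dark',round(x+250,1),round(y+150,1),round(w,1),round(h,1),A)
# before/after check of top view on rack, stand, bystanders
t=cam('top')['image'].astype(int); b=cv2.imread('pics/top0.png')[:,:,::-1].astype(int)
d=(abs(t-b).max(2)>45).astype(np.uint8)
for k in cv2.findContours(d,0,2)[0]:
    if cv2.contourArea(k)>6: print('chg',cv2.boundingRect(k),cv2.contourArea(k))
E
```

```text
[0.48288901 0.11625587 0.32530932] [-0.78887987 -0.13222194 -0.56289763] 0.06373649366354373
bore pred [321.78904482 209.21026889]
[[286.3, 184.9], [357.6, 185.1], [356.0, 232.6], [287.4, 232.4]]
dark 339.9 261.0 5.7 14.3 51.5
dark 345.0 213.0 6.0 6.0 28.0
dark 295.5 213.0 6.4 6.4 30.0
dark 321.5 157.5 9.0 53.0 378.0
chg (222, 367, 24, 33) 681.0
chg (143, 329, 53, 71) 2463.0
chg (254, 317, 7, 6) 24.0
chg (138, 302, 10, 37) 241.5
chg (151, 299, 66, 39) 1056.0
chg (220, 292, 7, 49) 216.5
chg (147, 282, 17, 24) 192.5
chg (212, 281, 16, 9) 100.0
chg (150, 260, 14, 21) 179.0
chg (214, 259, 13, 21) 168.5
chg (443, 216, 6, 7) 22.0
chg (450, 213, 6, 13) 58.0
chg (192, 205, 12, 5) 29.0
chg (147, 203, 105, 53) 4438.5
```

```bash
python3 - <<'E'
from h import *
c=cam('wrist'); G=cv2.cvtColor(c['image'],cv2.COLOR_RGB2GRAY).astype(float)
a=np.radians(-11); M=np.array([[np.cos(a),-np.sin(a)],[np.sin(a),np.cos(a)]]); ctr=np.array([.4835,.1163])
for x,z in [(-.045,.012),(-.033,.012),(-.033,.064),(-.021,.064),(-.017,.067),(.017,.067),(.021,.064),(.033,.064),(.045,.012)]: print(x,z,proj(c,np.r_[ctr+M@[x,-.015],z]).round(1))
for l,r in[(302,308),(332,338)]: print(l,np.round(G[135:275,l:r].mean(1)).astype(int).tolist())
print('row',np.round(G[195:199,270:372].mean(0)).astype(int).tolist())
E
```

```text
-0.045 0.012 [303.3 137.4]
-0.033 0.012 [303.5 152.3]
-0.033 0.064 [299.8 161.8]
-0.021 0.064 [300.  179.5]
-0.017 0.067 [299.9 186.2]
0.017 0.067 [300.5 233.8]
0.021 0.064 [300.8 237.6]
0.033 0.064 [301.  253.3]
0.045 0.012 [304.3 241.9]
302 [64, 68, 90, 125, 142, 146, 148, 147, 148, 147, 147, 148, 147, 147, 147, 146, 147, 148, 132, 107, 104, 106, 106, 107, 107, 107, 106, 114, 131, 142, 145, 149, 152, 151, 150, 150, 149, 149, 147, 146, 146, 142, 133, 122, 127, 140, 141, 140, 140, 140, 140, 140, 140, 138, 138, 182, 229, 235, 233, 232, 232, 231, 230, 230, 230, 229, 229, 229, 229, 229, 228, 228, 228, 228, 228, 227, 227, 226, 226, 226, 226, 226, 228, 228, 229, 230, 230, 229, 229, 229, 230, 230, 230, 230, 231, 232, 231, 231, 231, 231, 232, 233, 212, 159, 157, 166, 174, 178, 177, 177, 176, 176, 175, 183, 192, 185, 160, 121, 104, 105, 106, 105, 106, 105, 106, 106, 105, 104, 105, 106, 104, 105, 124, 146, 147, 144, 196, 244, 218, 150]
332 [62, 61, 78, 109, 133, 143, 144, 146, 146, 145, 145, 146, 145, 145, 145, 145, 145, 147, 138, 118, 106, 107, 107, 108, 108, 107, 107, 110, 125, 139, 144, 14
[... 333 characters left out ...]
230, 230, 231, 234, 211, 155, 154, 165, 175, 181, 181, 180, 179, 178, 193, 234, 248, 244, 227, 163, 102, 100, 102, 103, 103, 103, 103, 104, 122, 133, 127, 108, 70, 103, 208, 244, 190, 149, 150, 152, 151, 151]
row [112, 98, 88, 86, 87, 87, 88, 84, 83, 83, 82, 78, 81, 123, 147, 214, 230, 228, 227, 229, 231, 232, 233, 233, 232, 233, 232, 232, 232, 231, 232, 233, 233, 232, 230, 230, 230, 230, 230, 230, 229, 228, 228, 228, 229, 230, 230, 230, 230, 231, 231, 231, 231, 232, 232, 232, 232, 233, 234, 235, 235, 234, 234, 234, 231, 231, 230, 229, 228, 230, 230, 230, 230, 230, 232, 233, 234, 234, 235, 234, 234, 232, 231, 230, 231, 218, 185, 175, 174, 163, 110, 73, 74, 76, 75, 75, 74, 75, 76, 75, 75, 74]
```

```bash
python3 -c "
from plant import arm
print(arm.finish_job())"
```

```text
the job is handed in; nothing more can be done
None
```

The open block was the one in the rack pocket at y ≈ −0.387 m; the gauge went fully home in it on the first try, so I did not probe the other two. The gauge is back upright in its stand, the block is on the bay floor between the cheeks about 2.5 mm off centre, the other two were left in their pockets, and the job was handed in at about 30 s.

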